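# Grip a stretcher-bar offcut in the quick-release vise

## Robot

A 7-joint arm with a two-finger parallel gripper is mounted at the origin on the work surface; the furniture and walls round the work are solid. World frame = base frame: x ahead of the robot, y to its left, z up, the work surface at z = 0. Lengths are in m, angles in rad, forces in N, time in s.
With the tool pointing down it reaches from about 0.425 to 0.875 m from the base axis. Payload 4.7 kg.
Tool frame: the origin (TCP) lies midway between the tips of the shut fingers; the grasp point (between the pads) lies 19 mm behind it; x points along the fingers, z is the direction in which the jaws open and shut, and the axes are right-handed (so a half turn about x gives the same grasp; the last joint's range is limited). The gripper opens to 87 mm and grips with 3 to 60 N. Pads are 19 mm wide; open, the fingers measure 117 mm over their backs; the gripper's body (75 mm by 190 mm) begins 51 mm behind the grasp point.
Start: joints at [1.131, 0.321, -0.07, 1.45, 0.023, 1.371, -0.057], TCP at [0.285, -0.584, 0.223] pointing down, gripper open.
Joint ranges: [-2.86, 2.86], [-0.3, 2.09], [-1.38, 1.24], [0.06, 2.45], [-1.56, 4.7], [0.09, 2.05], [-2.69, 2.69]. Speed limits (rad/s): [2.57, 2.57, 3.14, 3.14, 3.14, 3.14, 3.14].

## Interface

Orientations are given as a rotation vector (axis times angle).
In Python, from bench import ctrl gives the robot as it stands.
- The arm moves only by the shell command python3 -m pendant 'ROWS' [OPENING] [FORCE]. ROWS is JSON, a list of rows, each an object with "travel": the shift along the tool's x, y, z in m, a list of three; "twist": the turn about the tool's x in rad. In form: [{"travel": [x, y, z], "twist": twist}, ...]. A call has 1 to 10 rows; each row is the pose to reach, as a shift and turn from the pose measured when the call began, along the tool's axes at that moment; what a row does not reach only later rows make up. A row lasts 1/8 s, in which the tool goes at most 62.5 mm and 10.7 degrees, less where a joint would pass 70% of its speed; a pose out of reach is approached as far as the arm can. A call with a gripper value outside its range is refused whole. OPENING is the opening, from -1 (shut) to 1 (fully open), so that 0 is half open, set as the call begins (- or left out, the last holds). The fingers move at their own pace and stop on an object; FORCE is the grip in N (left out, the last holds). Time passes only in rows, so rows that repeat a pose let the fingers close. It gives the time, the measured TCP pose, the force and the opening at its end, in the units of the state.
- ctrl.get_state(): the state, without advancing time (a new reading comes with each control period).
- ctrl.get_image(name): name is "scene" or "top"; returns the picture (480x640x3 uint8, red, green, blue); there is no depth.
- ctrl.camera_model(name): a dict with "K" (3x3 intrinsics, pixels), "rvec" (rotation vector, rad) and "tvec" (3), from world to camera coordinates, as OpenCV has them. Camera axes: x right, y down, z forward; pixel columns grow to the right and rows downward; lengths in m; the calibration is good to about 2 mm. A picture is of the moment at which its call begins. camera_model takes no time and is no camera call.
- ctrl.close_job(): hands the job in, once; it reports no verdict.
The state is a dict: "time": time; "joint_positions": joint angles; "qd": joint speeds; "joint_torque": joint torques, N m; "position": TCP position; "tool_rot": TCP orientation; "ft_force": force on the tool from outside, world axes, zero at the start; "torque": the same for the moment, N m; "grip_width": opening from 0.0 (shut) to 1.0 (fully open).
Only numpy, scipy, OpenCV 4.12 (cv2) and the standard library are available. Lean on these libraries where they do the work, as an engineer would, in place of code of your own. Each camera call takes 0.05 s, during which the arm holds its last target.

## Task

Clamp the wooden bar in the little vise: press and hold the release lever, slide the jaw gently up until its pad rests on the bar and the bar sits back against the fixed jaw, then let the lever spring up. After that turn the four-armed handle clockwise until the screw starts to bind, and give it a quarter to half a turn more, so the bar is held firmly but not crushed, and leave the things round it where they are.

Things in the scene. Friction and masses are not known exactly. Their poses are not given: they have to be found in the camera images.
- vise: Grey cast bench vise, fixed; base plate 300 x 110 x 12 mm, two steel rails (tops 18 mm above the bench). Origin: on the bench under its middle; its x axis is the sliding direction, from the handle (near the robot) to the fixed jaw; y left, z up. The face of the fixed jaw is at x = +96 mm, 90 mm wide, top 114 mm above the bench.
- carriage: Sliding carriage, housing 34 x 62 mm, top 108 mm above the bench; carries lever, handle and moving jaw (top 104 mm). Origin: mid-width at rail height (18 mm), at the housing's face towards the fixed jaw; axes as the vise's. With the lever pressed it slides along x (about 2.5 N friction, stops 95 mm apart). With the lever up it is locked, but may first yield up to 5 mm backwards until the rack teeth bite.
- jaw_front (a point): Point on the carriage, 40 mm ahead (x) of its origin and 50 mm above it. The jaw's black rubber pad (84 wide, 76 tall) has its face 0 to 9 mm ahead of this point at the start: the jaw's facing is set differently each time and is not reported, so touch must be felt. The pad is sprung, 12 N per mm, up to 10 mm. With the lever down its push on the bar must stay under 20 N.
- lever (a joint): Angle of the release lever, rad: 0 = up (locked), 0.30 = fully pressed. A half-nut in the carriage is clear of the rack teeth (5 mm apart) above 0.17. If it reads 0.06 to 0.18 with the lever let go, the half-nut rides on a tooth tip; it drops in as the screw is tightened.
- paddle (a point): Where to press the lever: on the top of its steel paddle (42 mm wide, reaching 24 mm behind this point, 97 mm above the bench when up), 30 mm behind its hinge (same height). It goes down 9 mm here against 5 N at the top to 8 N at the bottom. 19 mm ahead of this point a cross ridge 8 mm high stands on the paddle, to push the carriage forward. The handle's arms are 51 mm behind this point.
- hub (a point): Centre of the screw handle: hub 24 mm across, 68 mm above the bench, with four straight steel arms (8 mm thick, tips 43 mm from the axis) at right angles, in the plane across the vise's x axis. It lies 117 mm behind the carriage's origin and moves with it. Running free the screw takes 0.25 N m (about 7 N at an arm); once it binds, 0.05 N m more for each further rad.
- screw (a joint): Angle of the screw, rad, 0 to 9. At 0 the arms stand at 45 degrees to the vertical. Grows clockwise as seen looking along the vise's +x: top arms move to the vise's -y. Each rad moves the jaw 2 mm to the bar; it stays where it is left. Tight enough: 20 N or more on the bar, 0.9 rad past the start of binding; too much: 115 N, 4.8 rad past it.
- bar: Wooden bar offcut, 28 mm thick (its x), 130 mm long (its y), 84 mm tall, 0.15 to 0.3 kg, standing on edge on the rails between the jaws, a few mm off the fixed jaw. Origin: centre of its underside; z up.
- spool: Bystander: tall white thread spool, 44 mm diameter, 60 mm high, standing left of the vise (+y). Origin: centre of underside.
- wax: Bystander: round puck of beeswax, 38 mm diameter, 12 mm high, left of the vise. Origin: centre of underside.
- chalk: Bystander: flat tailor's chalk, 44 x 45 x 6 mm, right of the vise (-y). Origin: centre of underside.
- pot: Bystander: white screw-cap pot, 55 mm diameter, 78 mm high, right of the vise. Origin: centre of underside.
Mind the look-alikes: they are no part of the job. There is more than one size of the bar; the job needs the smaller.

How it is judged:
By the outcome, as a careful person would: the job done as asked, in the order asked, and still so for the second after the job is handed in, with the robot touching nothing.
It also fails if it takes over 72 s, if anything falls off the work surface, if the arm or the gripper's body presses on something with over 40 N, if the wrist force passes 120 N, or if a joint passes its speed limit or range.

## Working session

There is one attempt and no reset: what is moved stays moved. The work goes in short steps, Python scripts to look and compute and a shell command to move; the robot and the scene stay as the last step left them, time stands still between calls to the robot, and variables do not carry over. Pictures are saved under pics/ and viewed, and the job is handed in when it is done.

```bash
ls; mkdir -p pics; python3 - <<'E'
from bench import ctrl
import cv2
s=ctrl.get_state()
for k,v in s.items(): print(k,v)
for n in("scene","top"):
    im=ctrl.get_image(n); cv2.imwrite(f"pics/{n}0.png",im[:,:,::-1]); m=ctrl.camera_model(n)
    print(n,m)
E
```

```text
pics
time 0.0
joint_positions [ 1.13111036  0.32182839 -0.0700889   1.4516723   0.02259893  1.37081315
 -0.05691597]
qd [ 5.69874939e-05 -1.85396039e-03 -5.14669388e-04  4.07466714e-04
 -5.31729326e-04 -1.38037437e-03  8.33295347e-04]
joint_torque [-6.14733472e-04 -4.91293466e+01 -4.04393105e-01 -3.12529528e+01
 -6.38757111e-02  4.38136014e-02  1.57384120e-04]
position [ 0.28465342 -0.58373371  0.22145941]
tool_rot [ 0.86975744  1.39208165 -0.86821357]
ft_force [-0.03267595 -0.43578267 -0.34133681]
torque [-0.00493144 -0.01759963 -0.00709076]
grip_width 1.0005965590056367
scene {'K': array([[498.98781725,   0.        , 318.41040897],
       [  0.        , 498.98781725, 250.21643461],
       [  0.        ,   0.        ,   1.        ]]), 'rvec': array([ 2.12303614, -0.98766776,  0.4437592 ]), 'tvec': array([-0.40678067,  0.40302817,  0.53005684])}
top {'K': array([[592.27923894,   0.        , 329.76479439],
       [  0.        , 592.27923894, 234.0933016 ],
       [  0.        ,   0.        ,   1.        ]]), 'rvec': array([ 2.17071882, -2.19146778,  0.14477629]), 'tvec': array([0.01494183, 0.65416915, 0.90138416])}
```

View pics/scene0.png

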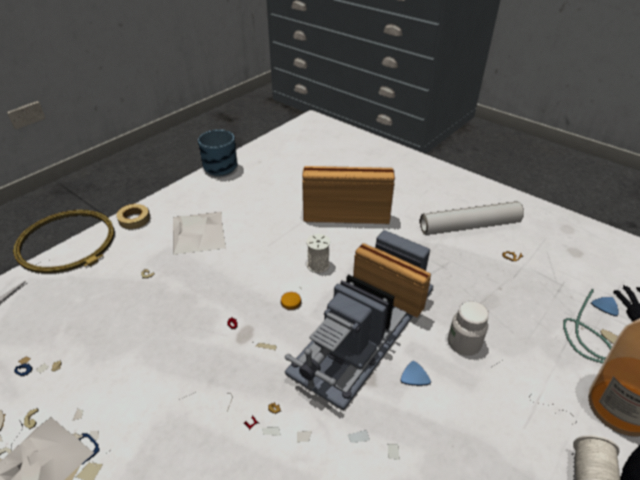

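View pics/top0.png

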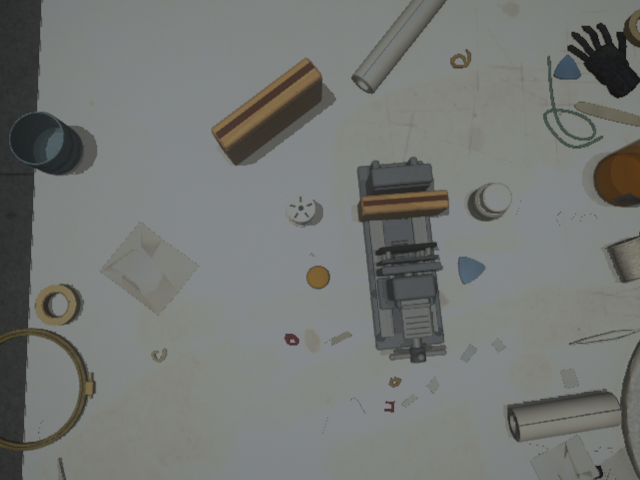

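Candidates in the top view: the bar in the vise is at (405,205), and the larger look-alike bar is at (268,110). The chalk beside the vise is at (470,270), with a look-alike at (567,68). The pot is at (490,200), the spool at (301,208) and the wax at (318,277). There is one vise, at (403,265), and I choose the smaller bar standing in it. I'll check it in a close crop.

```bash
python3 - <<'E'
import cv2,numpy as np
a=cv2.imread("pics/top0.png")[150:375,330:500]; a=cv2.resize(a,None,fx=3.4,fy=2.6,interpolation=cv2.INTER_CUBIC)
a=cv2.imread("pics/top0.png")[150:375,270:520]; a=cv2.resize(a,None,fx=2.6,fy=2.6,interpolation=cv2.INTER_CUBIC)
cv2.imwrite("pics/top0c.png",a)
b=cv2.imread("pics/scene0.png")[220:420,270:500]; b=cv2.resize(b,None,fx=3,fy=3,interpolation=cv2.INTER_CUBIC)
cv2.imwrite("pics/scene0c.png",b)
E
```

```text
(no output)
```

View pics/top0c.png

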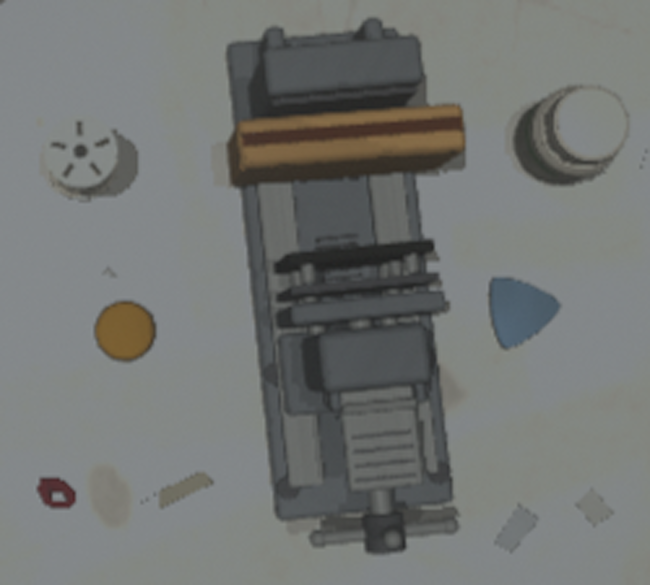

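View pics/scene0c.png

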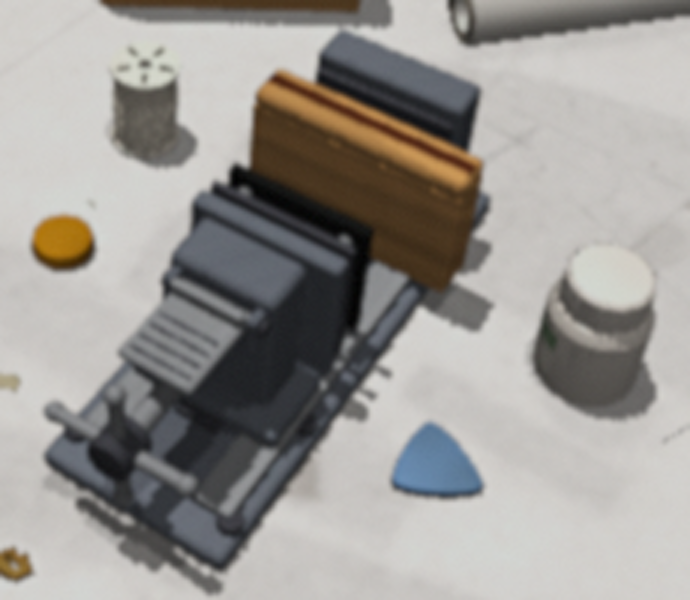

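The crop confirms it: the smaller bar stands in the vise between the black pad and the fixed jaw. The paddle is at about (417,322) in the full top image, and the handle hub is at about (419,356).

```bash
cat > h.py <<'E'
import numpy as np,cv2
from bench import ctrl
from scipy.spatial.transform import Rotation as R
def cast(n,uv,z):
    m=ctrl.camera_model(n);Rm=cv2.Rodrigues(m["rvec"])[0];o=-Rm.T@m["tvec"]
    d=Rm.T@np.linalg.inv(m["K"])@np.array([uv[0],uv[1],1.]);return o+d*(z-o[2])/d[2]
def proj(n,p):
    m=ctrl.camera_model(n);return cv2.projectPoints(np.array(p,float).reshape(-1,1,3),m["rvec"],m["tvec"],m["K"],None)[0].reshape(-1,2)
def tri(uv1,uv2):
    P=[]
    for n in("scene","top"):
        m=ctrl.camera_model(n);P.append(m["K"]@np.c_[cv2.Rodrigues(m["rvec"])[0],m["tvec"]])
    X=cv2.triangulatePoints(P[0],P[1],np.array(uv1,float).reshape(2,1),np.array(uv2,float).reshape(2,1));return (X[:3]/X[3]).ravel()
E
python3 - <<'E'
from h import *
t=lambda x,y:(x/2.6+270,y/2.6+150)
s=lambda x,y:(x/3+270,y/3+220)
T="top"
for nm,p,z in [("c farL",(230,43),.012),("c nearL",(277,518),.012),("c nearR",(452,500),.012),("jaw front L",(268,105),.114),("jaw front R",(419,92),.114),("bar near L",(240,142),.102),("bar near R",(463,127),.102),
 ("bar far L",(238,123),.102),("bar far R",(462,106),.102),("bar under nearL",(232,185),.018),
 ("pad near? L",(278,260),.10),("pad R",(433,243),.10),("housing far L",(320,335),.108),("housing far R",(428,325),.108),("house nearL",(322,390),.108),("house nearR",(434,380),.108),
 ("paddle nearL",(350,488),.097),("paddle nearR",(420,480),.097),("pad farL",(343,410),.097),("pad farR",(415,403),.097),("hub",(385,532),.068),("armL",(318,538),.098),("armR",(453,524),.098)]:
    print(nm,cast(T,t(*p),z).round(4)[:2])
for nm,p,z in [("c nearL",(47,457),.012),("c nearR",(228,568),.012),("armL",(55,412),.098),("armR",(190,485),.098),("paddle nearL",(120,352),.097),("paddle nearR",(190,393),.097)]:
    print("S",nm,cast("scene",s(*p),z).round(4)[:2])
print("tri armL",tri(s(55,412),t(318,538)),"armR",tri(s(190,485),t(453,524)),"hub",tri(s(110,450),t(385,532)))
E
```

```text
c farL [ 0.7675 -0.0402]
c nearL [ 0.4722 -0.0642]
c nearR [ 0.4816 -0.172 ]
jaw front L [ 0.7095 -0.0528]
jaw front R [ 0.7164 -0.1381]
bar near L [ 0.6905 -0.0378]
bar near R [ 0.6983 -0.1652]
bar far L [ 0.7014 -0.0368]
bar far R [ 0.7104 -0.165 ]
bar under nearL [ 0.6765 -0.0395]
pad near? L [ 0.6234 -0.0583]
pad R [ 0.6322 -0.1465]
housing far L [ 0.5807 -0.08  ]
housing far R [ 0.5857 -0.1406]
house nearL [ 0.5503 -0.0805]
house nearR [ 0.5551 -0.143 ]
paddle nearL [ 0.4957 -0.0964]
paddle nearR [ 0.4996 -0.1358]
pad farL [ 0.5389 -0.0935]
pad farR [ 0.5424 -0.1342]
hub [ 0.4684 -0.1205]
armL [ 0.4686 -0.0778]
armR [ 0.4752 -0.1534]
S c nearL [ 0.4703 -0.0711]
S c nearR [ 0.4801 -0.179 ]
S armL [ 0.4491 -0.1006]
S armR [ 0.4585 -0.1709]
S paddle nearL [ 0.4942 -0.1003]
S paddle nearR [ 0.497 -0.14 ]
tri armL [ 0.46560813 -0.08254719  0.06462815] armR [ 0.47283745 -0.15961687  0.07041616] hub [ 0.46727683 -0.11963655  0.06684947]
```

```bash
python3 - <<'E'
from h import *
s=ctrl.get_state();M=R.from_rotvec(s["tool_rot"]).as_matrix();print(M.round(3),s["time"])
for n,uv in [("top",(620,180)),("top",(625,260)),("top",(560,415)),("top",(590,60)),("top",(490,200)),("top",(635,380))]:print(uv,cast(n,uv,0).round(3))
ux=np.array([.9968,.080,0]);uy=np.array([-.08,.9968,0])
print("tool z yaw vs vise:",np.degrees(np.arctan2(M[:,2]@ux,M[:,2]@uy)), "deg from vise +y")
tgt=np.array([.468,-.1203,0])+.054*ux
tgt[2]=.16
d=tgt-s["position"];print(tgt,d,M.T@d)
E
```

```text
[[-0.001  0.899  0.438]
 [ 0.002  0.438 -0.899]
 [-1.    -0.    -0.002]] 0.1
(620, 180) [ 0.745 -0.48   0.   ]
(625, 260) [ 0.611 -0.48   0.   ]
(560, 415) [ 0.363 -0.358  0.   ]
(590, 60) [ 0.954 -0.441  0.   ]
(490, 200) [ 0.713 -0.259  0.   ]
(635, 380) [ 0.416 -0.484  0.   ]
tool z yaw vs vise: 158.58720809574757 deg from vise +y
[ 0.5218272 -0.11598    0.16     ] [ 0.23715817  0.46781682 -0.06157063] [ 0.06207903  0.41824681 -0.31639108]
```

```bash
python3 -m pendant '[{"travel":[0,0.049,-0.037],"twist":0.04},{"travel":[0,0.098,-0.074],"twist":0.09},{"travel":[0,0.147,-0.111],"twist":0.14},{"travel":[0,0.196,-0.148],"twist":0.19},{"travel":[0,0.245,-0.185],"twist":0.24},{"travel":[0,0.294,-0.222],"twist":0.29},{"travel":[0,0.343,-0.259],"twist":0.34},{"travel":[0,0.392,-0.296],"twist":0.373},{"travel":[0,0.418,-0.316],"twist":0.373},{"travel":[0,0.418,-0.316],"twist":0.373}]' -1 20
python3 - <<'E'
from h import *
s=ctrl.get_state();M=R.from_rotvec(s["tool_rot"]).as_matrix();print(M.round(3),s["time"],s["position"],s["ft_force"],s["grip_width"])
for n in("top","scene"):
    im=ctrl.get_image(n)[:,:,::-1]; cv2.imwrite(f"pics/{n}1.png",im)
a=cv2.imread("pics/scene1.png")[200:420,250:500];cv2.imwrite("pics/scene1c.png",cv2.resize(a,None,fx=3,fy=2.7,interpolation=cv2.INTER_CUBIC))
E
```

```text
time: 1.35
position: [0.5226, -0.1128, 0.2218]
tool_rot: [1.146, 1.252, -1.144]
ft_force: [-0.8, -1.5, -0.2]
grip_width: 0.017
[[-0.001  0.996  0.087]
 [ 0.003  0.087 -0.996]
 [-1.    -0.001 -0.003]] 1.35 [ 0.52259402 -0.11281185  0.22177108] [-0.78599442 -1.46280549 -0.20543892] 0.017454587666488157
```

View pics/scene1c.png

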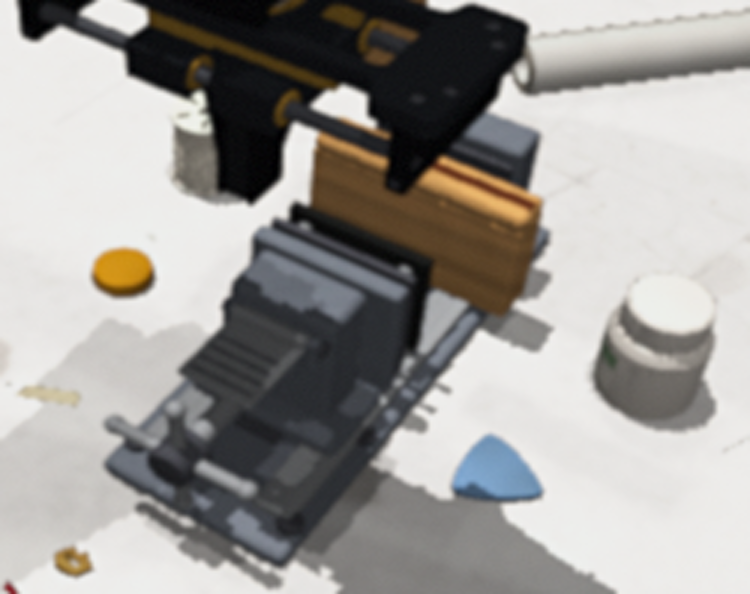

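View pics/top1.png

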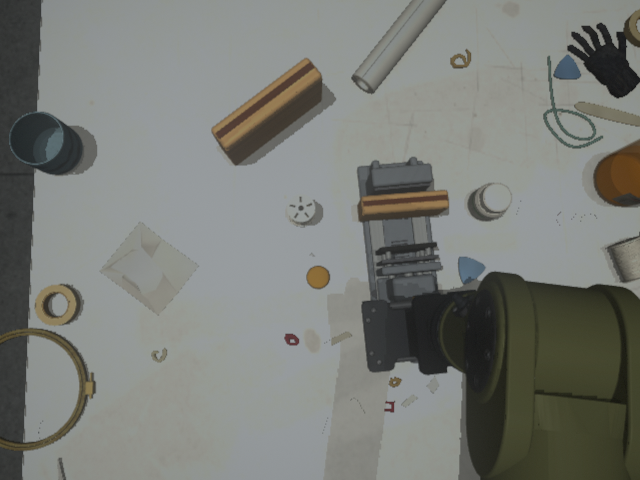

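The closed fingers hang above the paddle, and the vise scene is unchanged. Next I go down to just above the paddle.

```bash
python3 -m pendant '[{"travel":[0.05,-0.001,0.003],"twist":0},{"travel":[0.09,-0.001,0.003],"twist":0},{"travel":[0.115,-0.001,0.003],"twist":0},{"travel":[0.115,-0.001,0.003],"twist":0},{"travel":[0.115,-0.001,0.003],"twist":0},{"travel":[0.115,-0.001,0.003],"twist":0}]'
python3 - <<'E'
from h import *
s=ctrl.get_state();print(s["ft_force"],s["position"])
a=ctrl.get_image("scene")[200:420,250:500,::-1];cv2.imwrite("pics/scene2c.png",cv2.resize(a,None,fx=3,fy=2.7,interpolation=cv2.INTER_CUBIC))
E
```

```text
time: 2.2
position: [0.5214, -0.1209, 0.1082]
tool_rot: [1.15, 1.245, -1.15]
ft_force: [0.3, -0.0, -0.2]
grip_width: 0.005
[ 0.2926512  -0.01315566 -0.22927206] [ 0.5213532  -0.12088004  0.10821895]
```

View pics/scene2c.png

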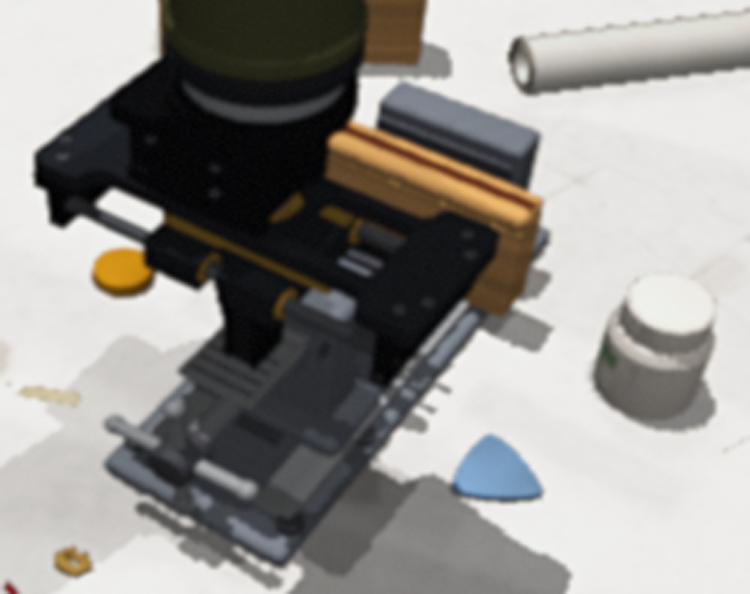

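```bash
python3 -m pendant '[{"travel":[0.005,0,-0.004],"twist":0},{"travel":[0.010,0,-0.004],"twist":0},{"travel":[0.013,0,-0.004],"twist":0},{"travel":[0.013,0,-0.004],"twist":0}]'; python3 -m pendant '[{"travel":[0.002,0,0],"twist":0},{"travel":[0.002,0,0],"twist":0}]'
```

```text
time: 2.75
position: [0.5212, -0.1163, 0.0958]
tool_rot: [1.15, 1.246, -1.149]
ft_force: [-2.5, 1.4, 7.3]
grip_width: 0.006
time: 3.0
position: [0.5214, -0.1163, 0.0949]
tool_rot: [1.15, 1.246, -1.149]
ft_force: [-2.6, 0.6, 7.7]
grip_width: 0.005
```

```bash
python3 -m pendant '[{"travel":[0.003,0,0],"twist":0},{"travel":[0.003,0,0],"twist":0}]'; python3 -m pendant '[{"travel":[0.003,0,0],"twist":0},{"travel":[0.003,0,0],"twist":0}]';python3 -m pendant '[{"travel":[0.003,0,0],"twist":0},{"travel":[0.003,0,0],"twist":0}]'
```

```text
time: 3.25
position: [0.5221, -0.1162, 0.0933]
tool_rot: [1.15, 1.244, -1.148]
ft_force: [-2.1, 1.0, 9.1]
grip_width: 0.006
time: 3.5
position: [0.5232, -0.1161, 0.0921]
tool_rot: [1.15, 1.242, -1.147]
ft_force: [-1.9, 0.6, 10.6]
grip_width: 0.004
time: 3.75
position: [0.5246, -0.116, 0.0911]
tool_rot: [1.15, 1.24, -1.145]
ft_force: [-2.5, 1.6, 12.0]
grip_width: 0.005
```

```bash
python3 -m pendant '[{"travel":[0.003,0,0],"twist":0},{"travel":[0.003,0,0],"twist":0}]'; python3 -m pendant '[{"travel":[0.003,0,0],"twist":0},{"travel":[0.003,0,0],"twist":0}]'
python3 - <<'E'
from h import *
a=ctrl.get_image("scene")[200:420,250:500,::-1];cv2.imwrite("pics/scene3c.png",cv2.resize(a,None,fx=3,fy=2.7,interpolation=cv2.INTER_CUBIC))
E
```

```text
time: 4.0
position: [0.5269, -0.1158, 0.0908]
tool_rot: [1.151, 1.236, -1.142]
ft_force: [-2.6, 1.0, 12.5]
grip_width: 0.011
time: 4.25
position: [0.5294, -0.1156, 0.0907]
tool_rot: [1.152, 1.232, -1.139]
ft_force: [-1.0, 0.4, 13.8]
grip_width: 0.003
```

View pics/scene3c.png

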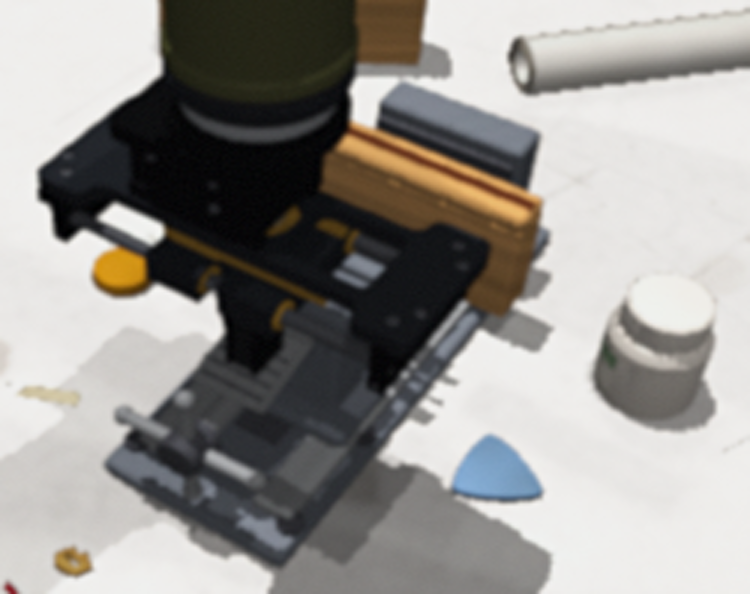

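```bash
python3 - <<'E'
from h import *
s=ctrl.get_state();M=R.from_rotvec(s["tool_rot"]).as_matrix();print(M.round(4),s["time"],s["position"],s["ft_force"],s["torque"],s["joint_positions"].round(3))
E
```

```text
[[ 0.0164  0.9965  0.0825]
 [-0.0041  0.0826 -0.9966]
 [-0.9999  0.016   0.0054]] 4.3 [ 0.52938439 -0.11562067  0.09071422] [-1.74021137  1.30591045 13.47832651] [ 0.34365786  0.29778128 -0.02944378] [ 0.561  0.215 -0.438  1.878  0.106  1.054 -1.407]
```

```bash
python3 -m pendant '[{"travel":[0.003,0.003,0],"twist":0},{"travel":[0.003,0.006,0],"twist":0},{"travel":[0.003,0.009,0],"twist":0},{"travel":[0.0035,0.012,0],"twist":0},{"travel":[0.0035,0.015,0],"twist":0},{"travel":[0.0035,0.018,0],"twist":0},{"travel":[0.0035,0.021,0],"twist":0}]'
python3 - <<'E'
from h import *
s=ctrl.get_state();print(s["ft_force"],s["position"])
a=ctrl.get_image("scene")[200:420,250:500,::-1];cv2.imwrite("pics/scene4c.png",cv2.resize(a,None,fx=3,fy=2.7,interpolation=cv2.INTER_CUBIC))
b=ctrl.get_image("top")[130:380,300:520,::-1];cv2.imwrite("pics/top4c.png",cv2.resize(b,None,fx=2.4,fy=2.4,interpolation=cv2.INTER_CUBIC))
E
```

```text
time: 5.18
position: [0.5527, -0.1136, 0.0907]
tool_rot: [1.153, 1.228, -1.135]
ft_force: [-3.4, 0.9, 15.2]
grip_width: 0.007
[-3.43103389  0.88407253 15.24377086] [ 0.55268429 -0.11355647  0.09065386]
```

View pics/scene4c.png

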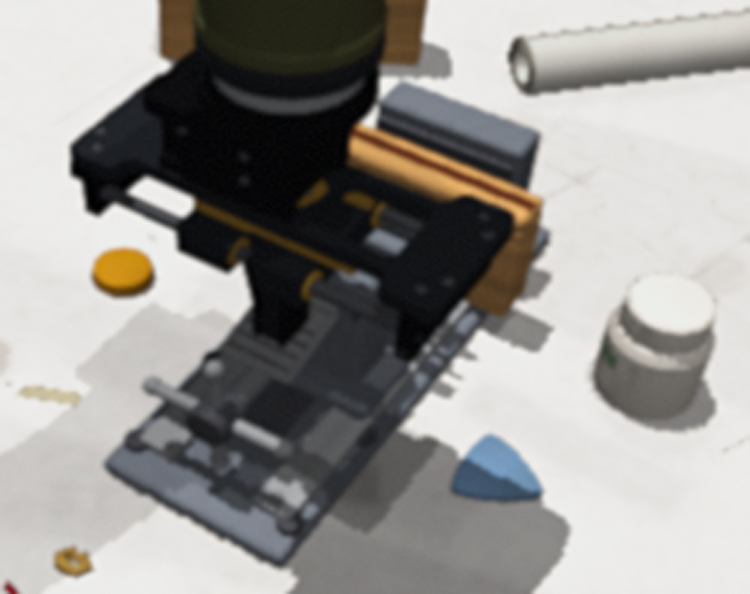

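View pics/top4c.png

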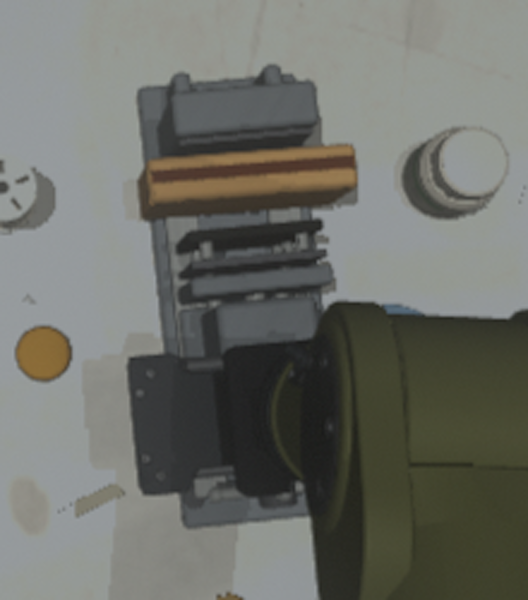

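The carriage follows the tool, and the bar hasn't moved. The gap from pad to bar, from (250,230) to (250,205) in the top crop, is about 15–20 mm. I'll continue in smaller steps.

```bash
python3 -m pendant '[{"travel":[0.003,0.0025,0],"twist":0},{"travel":[0.003,0.005,0],"twist":0},{"travel":[0.0032,0.0075,0],"twist":0},{"travel":[0.0032,0.010,0],"twist":0}]'; python3 -m pendant '[{"travel":[0.003,0.0015,0],"twist":0},{"travel":[0.003,0.003,0],"twist":0}]'
```

```text
time: 5.78
position: [0.5653, -0.1124, 0.0906]
tool_rot: [1.155, 1.224, -1.132]
ft_force: [-3.2, 0.8, 14.2]
grip_width: 0.007
time: 6.02
position: [0.5706, -0.112, 0.0906]
tool_rot: [1.156, 1.22, -1.129]
ft_force: [-3.6, -0.1, 14.5]
grip_width: 0.006
```

```bash
python3 - <<'E'
from h import *
b=ctrl.get_image("top")[130:330,330:480,::-1];cv2.imwrite("pics/top5c.png",cv2.resize(b,None,fx=3,fy=3,interpolation=cv2.INTER_CUBIC))
s=ctrl.get_state();M=R.from_rotvec(s["tool_rot"]).as_matrix();print(M.round(4)[:,0],s["ft_force"])
E
```

```text
[ 0.0307 -0.0064 -0.9995] [-2.10900577  1.3541171  12.56397873]
```

View pics/top5c.png

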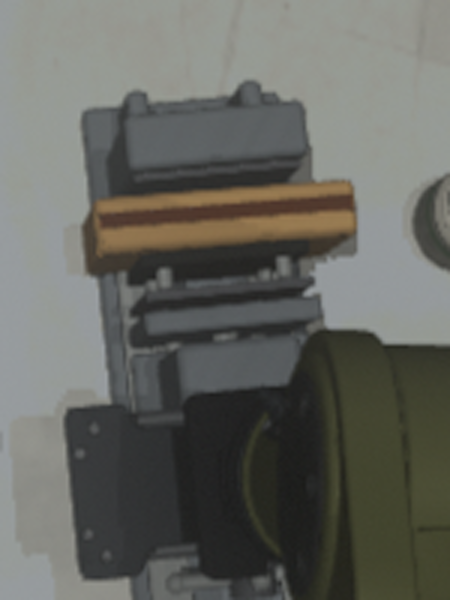

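```bash
python3 -m pendant '[{"travel":[0.003,0.001,0],"twist":0}]'; python3 -m pendant '[{"travel":[0.003,0.001,0],"twist":0}]';python3 -m pendant '[{"travel":[0.003,0.001,0],"twist":0}]'
```

```text
time: 6.2
position: [0.5735, -0.1117, 0.0905]
tool_rot: [1.156, 1.217, -1.126]
ft_force: [-3.5, 0.7, 14.8]
grip_width: -0.001
time: 6.32
position: [0.5764, -0.1115, 0.0905]
tool_rot: [1.157, 1.213, -1.124]
ft_force: [-3.7, 1.7, 13.9]
grip_width: 0.005
time: 6.45
position: [0.5786, -0.1113, 0.0904]
tool_rot: [1.157, 1.211, -1.123]
ft_force: [-9.0, 1.1, 19.2]
grip_width: 0.006
```

```bash
python3 -m pendant '[{"travel":[0.002,0,0],"twist":0}]'
python3 - <<'E'
from h import *
b=ctrl.get_image("top")[130:330,330:480,::-1];cv2.imwrite("pics/top6c.png",cv2.resize(b,None,fx=3,fy=3,interpolation=cv2.INTER_CUBIC))
a=ctrl.get_image("scene")[200:420,250:500,::-1];cv2.imwrite("pics/scene6c.png",cv2.resize(a,None,fx=3,fy=2.7,interpolation=cv2.INTER_CUBIC))
s=ctrl.get_state();print(s["ft_force"],s["position"])
E
```

```text
time: 6.58
position: [0.5787, -0.1113, 0.0906]
tool_rot: [1.156, 1.211, -1.124]
ft_force: [-7.5, 1.1, 13.3]
grip_width: 0.004
[-6.41795275  1.35957458 14.752591  ] [ 0.57861616 -0.1112837   0.09049542]
```

View pics/top6c.png

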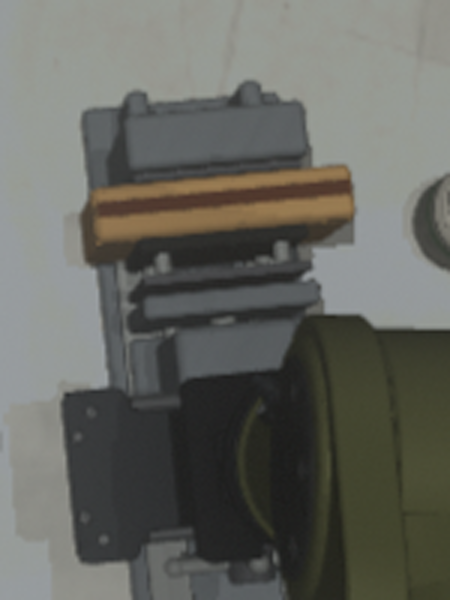

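View pics/scene6c.png

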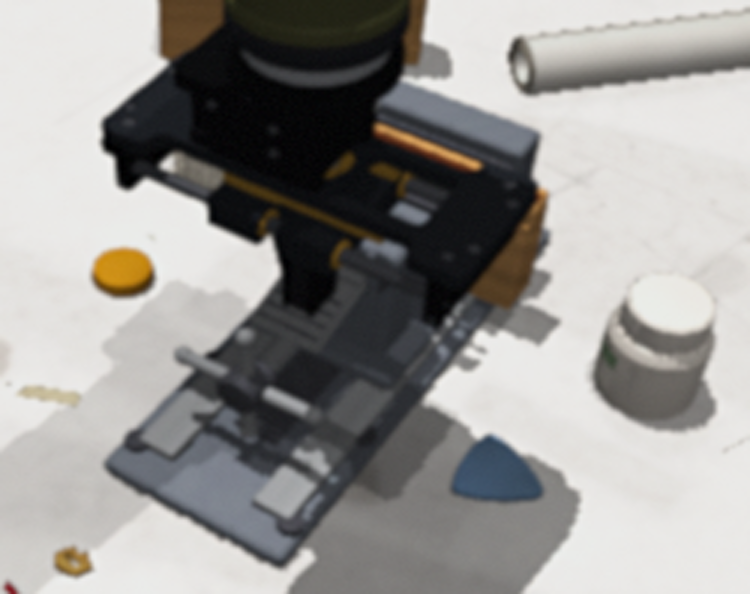

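```bash
python3 -m pendant '[{"travel":[0.0025,0.001,0],"twist":0}]';python3 -m pendant '[{"travel":[0.0025,0.001,0],"twist":0}]'
python3 - <<'E'
from h import *
t=lambda x,y:(x/3+330,y/3+130)
o=np.array([.624,-.107,0])
def v(p): d=p-o; return (d[0]*.9968+d[1]*.08, -d[0]*.08+d[1]*.9968)
for nm,p,z in [("bar far L",(95,188),.102),("bar far R",(350,167),.102),("jaw topfront L",(128,168),.114),("jaw topfront R",(303,152),.114),("jawbot L",(130,182),.102),("jaw bot R",(303,165),.102)]:print(nm,np.round(v(cast("top",t(*p),z)),4))
m=ctrl.camera_model("top");print(-cv2.Rodrigues(m["rvec"])[0].T@m["tvec"])
s=ctrl.get_state();print(s["ft_force"],s["position"])
E
```

```text
time: 6.8
position: [0.5789, -0.1113, 0.0904]
tool_rot: [1.154, 1.212, -1.126]
ft_force: [-10.9, 1.0, 19.0]
grip_width: 0.005
time: 6.92
position: [0.5789, -0.1112, 0.0904]
tool_rot: [1.153, 1.213, -1.128]
ft_force: [-10.6, 1.0, 19.6]
grip_width: 0.0
bar far L [0.0896 0.0629]
bar far R [ 0.0892 -0.0641]
jaw topfront L [0.096  0.0471]
jaw topfront R [ 0.0966 -0.039 ]
jawbot L [0.0911 0.0454]
jaw bot R [ 0.0922 -0.0409]
[0.5570892  0.03567087 0.96386366]
[-10.61313038   0.98026089  19.58770475] [ 0.57889833 -0.11124721  0.0903958 ]
```

```bash
python3 - <<'E'
from h import *
b=ctrl.get_image("top")[150:230,340:470,::-1];cv2.imwrite("pics/top7c.png",cv2.resize(np.vstack([cv2.imread("pics/top1.png")[150:230,340:470],b]),None,fx=4,fy=3.7,interpolation=cv2.INTER_CUBIC))
E
```

```text
(no output)
```

View pics/top7c.png

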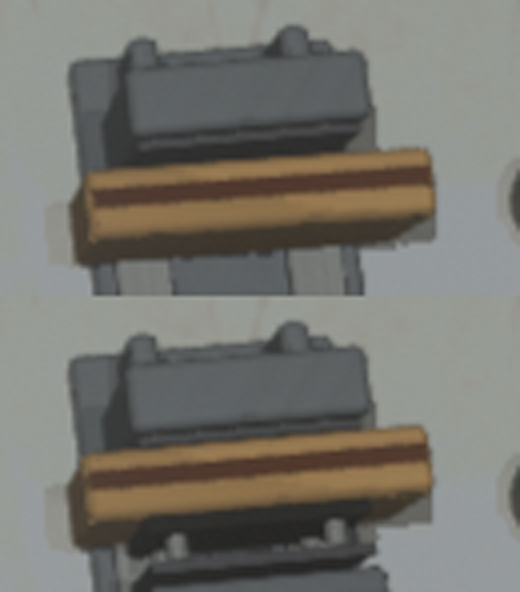

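The bar moved about 5 mm and now adjoins the fixed jaw's face step, parallel to it. Fx has settled at about 10.6 N, so the push on the pad is about 8 N, and it rises stiffly. I'll let the lever up.

```bash
python3 -m pendant '[{"travel":[-0.001,0.0005,0],"twist":0},{"travel":[-0.004,0.0005,0],"twist":0},{"travel":[-0.008,0.0003,0],"twist":0},{"travel":[-0.02,-0.001,0],"twist":0},{"travel":[-0.04,-0.002,0],"twist":0},{"travel":[-0.07,-0.003,0],"twist":0},{"travel":[-0.10,-0.004,0],"twist":0},{"travel":[-0.10,-0.004,0],"twist":0},{"travel":[-0.10,-0.004,0],"twist":0}]'
python3 - <<'E'
from h import *
s=ctrl.get_state();M=R.from_rotvec(s["tool_rot"]).as_matrix();print(M.round(3),s["ft_force"],s["position"])
b=ctrl.get_image("top")[130:360,300:500,::-1];cv2.imwrite("pics/top8c.png",cv2.resize(b,None,fx=2.6,fy=2.6,interpolation=cv2.INTER_CUBIC))
a=ctrl.get_image("scene")[200:420,250:500,::-1];cv2.imwrite("pics/scene8c.png",cv2.resize(a,None,fx=3,fy=2.7,interpolation=cv2.INTER_CUBIC))
E
```

```text
time: 8.1
position: [0.5713, -0.1104, 0.1904]
tool_rot: [1.152, 1.213, -1.128]
ft_force: [-0.5, 1.4, -0.0]
grip_width: 0.003
[[ 0.035  0.996  0.085]
 [-0.013  0.085 -0.996]
 [-0.999  0.034  0.016]] [-0.50554524  1.40791197 -0.04299779] [ 0.5713238  -0.11040211  0.19039957]
```

View pics/top8c.png

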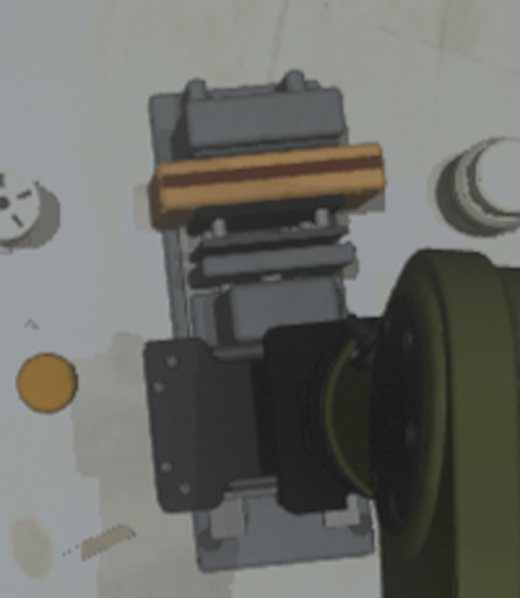

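View pics/scene8c.png

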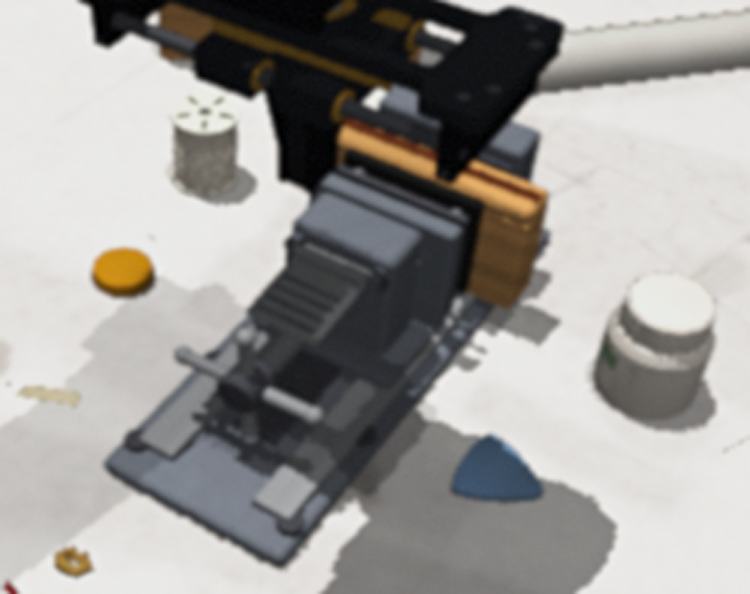

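```bash
python3 - <<'E'
from h import *
s=lambda x,y:(x/3+250,y/2.7+200)
hub=cast("scene",s(240,392),.068);print("hub",hub)
o=np.array([.468,-.1203,.068]);print("disp",hub-o)
print("paddle nearL/R",cast("scene",s(252,308),.097),cast("scene",s(322,335),.097))
for nm,p in [("L",(182,355)),("R",(315,408)),("U",(248,335)),("D",(215,425))]:
    # intersect with plane across vise x through hub
    m=ctrl.camera_model("scene");Rm=cv2.Rodrigues(m["rvec"])[0];c=-Rm.T@m["tvec"];d=Rm.T@np.linalg.inv(m["K"])@np.array([*s(*p),1.])
    n=np.array([.9968,.08,0]);q=c+d*((hub-c)@n)/(d@n)-hub;print(nm,"left",(q@np.array([-.08,.9968,0])).round(4),"up",q[2].round(4))
a=ctrl.get_image("scene")[310:375,300:370,::-1];cv2.imwrite("pics/scene9c.png",cv2.resize(a,None,fx=8,fy=8,interpolation=cv2.INTER_CUBIC))
E
```

```text
hub [ 0.51923515 -0.11669089  0.068     ]
disp [5.12351466e-02 3.60910574e-03 5.55111512e-17]
paddle nearL/R [ 0.54928522 -0.09921846  0.097     ] [ 0.5561815  -0.13669726  0.097     ]
L left 0.0347 up 0.0063
R left -0.0419 up 0.0184
U left -0.0035 up 0.0498
D left 0.0145 up -0.0411
```

View pics/scene9c.png

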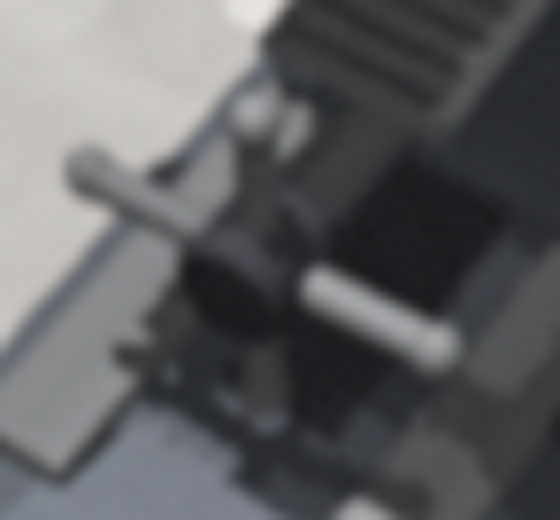

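```bash
cat >> h.py <<'E'
def arms(center,pts,n="scene"):
    hub=cast(n,center,.068);m=ctrl.camera_model(n);Rm=cv2.Rodrigues(m["rvec"])[0];c=-Rm.T@m["tvec"]
    print("hub",hub.round(4))
    for p in pts:
        d=Rm.T@np.linalg.inv(m["K"])@np.array([p[0],p[1],1.]);nn=np.array([.9968,.08,0])
        q=c+d*((hub-c)@nn)/(d@nn)-hub;l,u=q@np.array([-.08,.9968,0]),q[2]
        print("left %.1f up %.1f mm  theta from vertical (left+) %.1f deg r %.1f"%(l*1e3,u*1e3,np.degrees(np.arctan2(l,u)),1e3*np.hypot(l,u)))
E
python3 - <<'E'
from h import *
s=lambda x,y:(x/8+300,y/8+310)
arms(s(264,257),[s(88,170),s(440,345),s(252,112)])
E
```

```text
hub [ 0.5264 -0.1166  0.068 ]
left 39.9 up -3.7 mm  theta from vertical (left+) 95.3 deg r 40.0
left -37.8 up 3.2 mm  theta from vertical (left+) -85.2 deg r 38.0
left 3.5 up 38.5 mm  theta from vertical (left+) 5.2 deg r 38.6
```

In the crop, the handle stands as a "+": top arm tip at (331,324), left tip at (311,331) and right tip at (355,353) in the full scene image, with the hub at about (0.526,-0.116). The lever is up and the pad is on the bar. Now I place the closed fingers to the left of the top arm.

```bash
python3 -m pendant '[{"travel":[0,-0.025,-0.014],"twist":0},{"travel":[0,-0.047,-0.0275],"twist":0},{"travel":[0.03,-0.048,-0.0275],"twist":0},{"travel":[0.06,-0.0487,-0.0275],"twist":0},{"travel":[0.085,-0.0487,-0.0275],"twist":0},{"travel":[0.095,-0.0487,-0.0275],"twist":0},{"travel":[0.095,-0.0487,-0.0275],"twist":0},{"travel":[0.095,-0.0487,-0.0275],"twist":0}]'
python3 - <<'E'
from h import *
s=ctrl.get_state();M=R.from_rotvec(s["tool_rot"]).as_matrix();print(M.round(3),s["ft_force"],s["position"])
a=ctrl.get_image("scene")[270:400,250:410,::-1];cv2.imwrite("pics/scene10c.png",cv2.resize(a,None,fx=4.5,fy=4.5,interpolation=cv2.INTER_CUBIC))
E
```

```text
time: 9.25
position: [0.5239, -0.0882, 0.0932]
tool_rot: [1.152, 1.213, -1.128]
ft_force: [-0.4, -0.3, -0.4]
grip_width: 0.007
[[ 0.034  0.996  0.085]
 [-0.012  0.085 -0.996]
 [-0.999  0.033  0.015]] [-0.40310471 -0.33495125 -0.43589209] [ 0.52387299 -0.08822174  0.09322413]
```

View pics/scene10c.png

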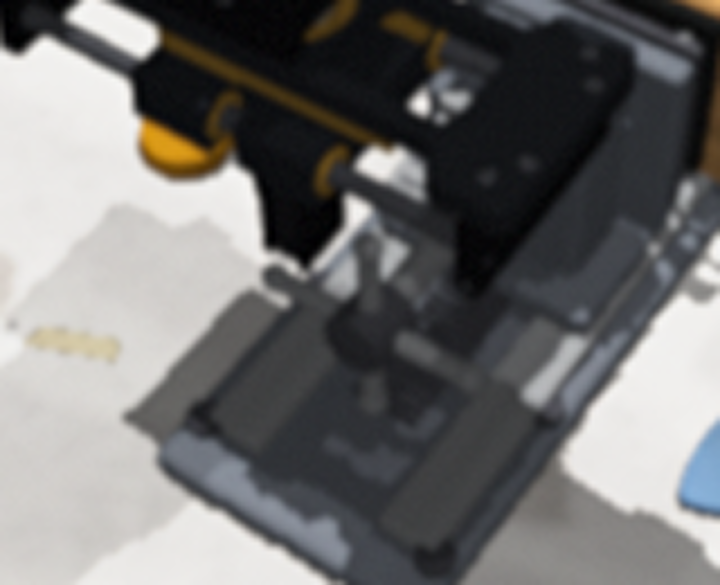

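```bash
python3 -m pendant '[{"travel":[0,0,0.004],"twist":0},{"travel":[0,0,0.008],"twist":0},{"travel":[0,0,0.012],"twist":0},{"travel":[0,0,0.012],"twist":0}]'; python3 -m pendant '[{"travel":[0,0,0.004],"twist":0},{"travel":[0,0,0.008],"twist":0}]'; python3 -m pendant '[{"travel":[0,0,0.004],"twist":0},{"travel":[0,0,0.008],"twist":0}]'
```

```text
time: 9.8
position: [0.5251, -0.1, 0.0937]
tool_rot: [1.153, 1.213, -1.128]
ft_force: [0.3, 2.0, 1.2]
grip_width: 0.005
time: 10.05
position: [0.5255, -0.104, 0.094]
tool_rot: [1.154, 1.219, -1.125]
ft_force: [-3.5, 10.0, 5.5]
grip_width: 0.006
time: 10.3
position: [0.5257, -0.1076, 0.0941]
tool_rot: [1.155, 1.225, -1.121]
ft_force: [-2.9, 8.4, 4.2]
grip_width: 0.001
```

```bash
python3 -m pendant '[{"travel":[0,0,0.006],"twist":0},{"travel":[0,0,0.010],"twist":0},{"travel":[0,0,0.014],"twist":0},{"travel":[0,0,0.018],"twist":0}]'; python3 - <<'E'
from h import *
s=ctrl.get_state();M=R.from_rotvec(s["tool_rot"]).as_matrix();print(M.round(3),s["ft_force"],s["position"])
a=ctrl.get_image("scene")[270:400,250:410,::-1];cv2.imwrite("pics/scene11c.png",cv2.resize(a,None,fx=4.5,fy=4.5,interpolation=cv2.INTER_CUBIC))
E
```

```text
time: 10.8
position: [0.5259, -0.1199, 0.0928]
tool_rot: [1.156, 1.235, -1.118]
ft_force: [-1.1, 11.1, -0.5]
grip_width: 0.005
[[ 0.027  0.995  0.093]
 [ 0.005  0.093 -0.996]
 [-1.     0.028 -0.003]] [-1.07319702 11.10559489 -0.45648415] [ 0.52593227 -0.11988017  0.09283143]
```

View pics/scene11c.png

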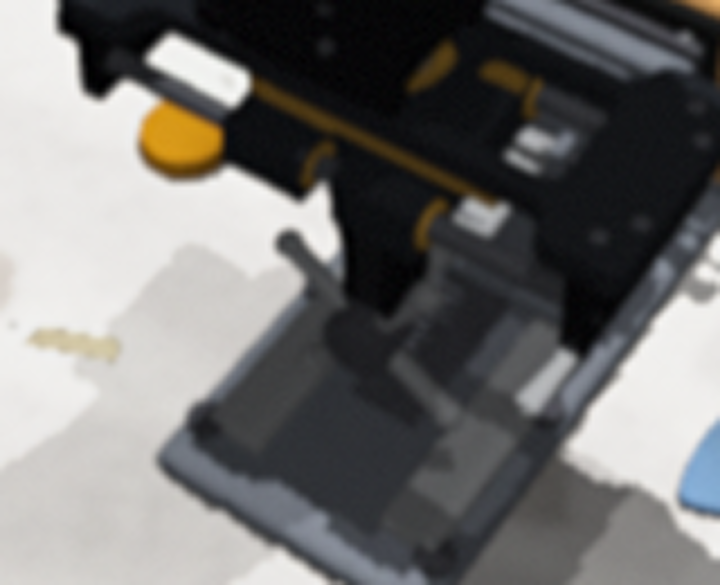

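```bash
python3 -m pendant '[{"travel":[0,0,0.006],"twist":0},{"travel":[0,0,0.010],"twist":0},{"travel":[0,0,0.013],"twist":0}]'; python3 -m pendant '[{"travel":[0,0,0.005],"twist":0},{"travel":[0,0,0.008],"twist":0}]';python3 - <<'E'
from h import *
a=ctrl.get_image("scene")[270:400,250:410,::-1];cv2.imwrite("pics/scene12c.png",cv2.resize(a,None,fx=4.5,fy=4.5,interpolation=cv2.INTER_CUBIC))
E
```

```text
time: 11.22
position: [0.5265, -0.1291, 0.0922]
tool_rot: [1.157, 1.241, -1.116]
ft_force: [-0.9, 8.6, 2.1]
grip_width: 0.007
time: 11.48
position: [0.527, -0.1329, 0.0918]
tool_rot: [1.158, 1.247, -1.113]
ft_force: [-1.4, 8.8, 2.7]
grip_width: 0.005
```

View pics/scene12c.png

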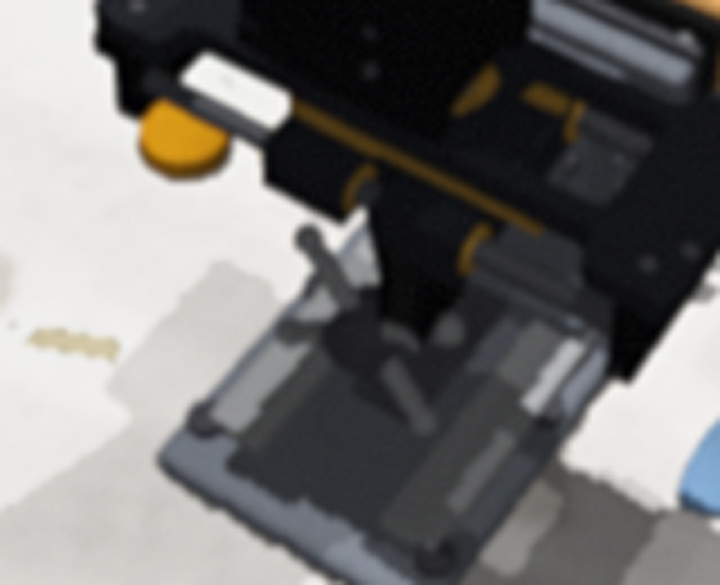

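```bash
python3 - <<'E'
from h import *
s=lambda x,y:(x/4.5+250,y/4.5+270)
arms(s(366,331.5),[s(307,238),s(425,425),s(450,330),s(290,330)])
arms((333,342.1),[s(307,238),s(425,425),s(450,330),s(290,330)])
E
```

```text
hub [ 0.5226 -0.1164  0.068 ]
left 23.5 up 30.4 mm  theta from vertical (left+) 37.8 deg r 38.4
left -24.2 up -31.2 mm  theta from vertical (left+) -142.2 deg r 39.5
left -31.1 up 24.2 mm  theta from vertical (left+) -52.1 deg r 39.4
left 30.5 up -22.2 mm  theta from vertical (left+) 126.0 deg r 37.7
hub [ 0.5264 -0.1165  0.068 ]
left 26.6 up 24.8 mm  theta from vertical (left+) 46.9 deg r 36.4
left -21.6 up -37.4 mm  theta from vertical (left+) -150.0 deg r 43.2
left -28.6 up 18.6 mm  theta from vertical (left+) -56.9 deg r 34.1
left 33.6 up -28.2 mm  theta from vertical (left+) 130.0 deg r 43.9
```

```bash
python3 -m pendant '[{"travel":[-0.015,0,-0.002],"twist":0},{"travel":[-0.036,-0.002,-0.002],"twist":0},{"travel":[-0.036,-0.003,-0.035],"twist":0},{"travel":[-0.036,-0.003,-0.066],"twist":0},{"travel":[-0.02,-0.003,-0.066],"twist":0},{"travel":[-0.001,-0.003,-0.066],"twist":0},{"travel":[-0.001,-0.003,-0.066],"twist":0},{"travel":[-0.001,-0.003,-0.066],"twist":0}]'
python3 - <<'E'
from h import *
s=ctrl.get_state();M=R.from_rotvec(s["tool_rot"]).as_matrix();print(M.round(3),s["ft_force"],s["position"])
a=ctrl.get_image("scene")[270:400,250:410,::-1];cv2.imwrite("pics/scene13c.png",cv2.resize(a,None,fx=4.5,fy=4.5,interpolation=cv2.INTER_CUBIC))
E
```

```text
time: 12.52
position: [0.518, -0.0692, 0.0941]
tool_rot: [1.159, 1.245, -1.114]
ft_force: [0.3, -0.0, -0.2]
grip_width: 0.007
[[ 0.024  0.995  0.097]
 [ 0.015  0.096 -0.995]
 [-1.     0.025 -0.012]] [ 0.25959423 -0.01766746 -0.18985028] [ 0.51797902 -0.06918772  0.09414451]
```

View pics/scene13c.png

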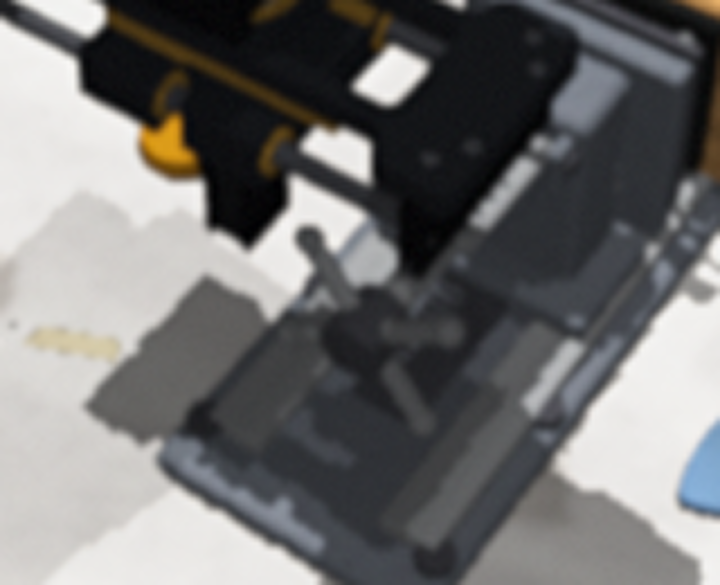

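```bash
python3 -m pendant '[{"travel":[0,0,0.005],"twist":0},{"travel":[0,0,0.010],"twist":0},{"travel":[0,0,0.015],"twist":0},{"travel":[0,0,0.019],"twist":0},{"travel":[0,0,0.023],"twist":0},{"travel":[0,0,0.027],"twist":0}]'; python3 -m pendant '[{"travel":[0,0,0.006],"twist":0},{"travel":[0,0,0.010],"twist":0},{"travel":[0,0,0.014],"twist":0}]'; python3 -m pendant '[{"travel":[0,0,0.006],"twist":0},{"travel":[0,0,0.010],"twist":0},{"travel":[0,0,0.014],"twist":0}]'
```

```text
time: 13.32
position: [0.5225, -0.088, 0.096]
tool_rot: [1.162, 1.251, -1.103]
ft_force: [-1.4, 13.9, 9.8]
grip_width: 0.006
time: 13.7
position: [0.5246, -0.0975, 0.0968]
tool_rot: [1.164, 1.256, -1.098]
ft_force: [-1.8, 7.8, 5.4]
grip_width: 0.001
time: 14.08
position: [0.5258, -0.1078, 0.0972]
tool_rot: [1.166, 1.261, -1.095]
ft_force: [-2.7, 8.0, 6.4]
grip_width: 0.009
```

```bash
python3 -m pendant '[{"travel":[0.002,-0.001,0.006],"twist":0},{"travel":[0.003,-0.002,0.010],"twist":0},{"travel":[0.003,-0.002,0.014],"twist":0},{"travel":[0.003,-0.002,0.017],"twist":0}]'; python3 - <<'E'
from h import *
s=ctrl.get_state();M=R.from_rotvec(s["tool_rot"]).as_matrix();print(M.round(3),s["ft_force"],s["position"])
a=ctrl.get_image("scene")[270:400,250:410,::-1];cv2.imwrite("pics/scene14c.png",cv2.resize(a,None,fx=4.5,fy=4.5,interpolation=cv2.INTER_CUBIC))
E
```

```text
time: 14.58
position: [0.5266, -0.1201, 0.0941]
tool_rot: [1.169, 1.265, -1.09]
ft_force: [0.4, 10.6, -0.1]
grip_width: 0.007
[[ 0.026  0.994  0.109]
 [ 0.039  0.108 -0.993]
 [-0.999  0.03  -0.036]] [ 0.36835073 10.61607386 -0.10101024] [ 0.52660556 -0.1200669   0.094064  ]
```

View pics/scene14c.png

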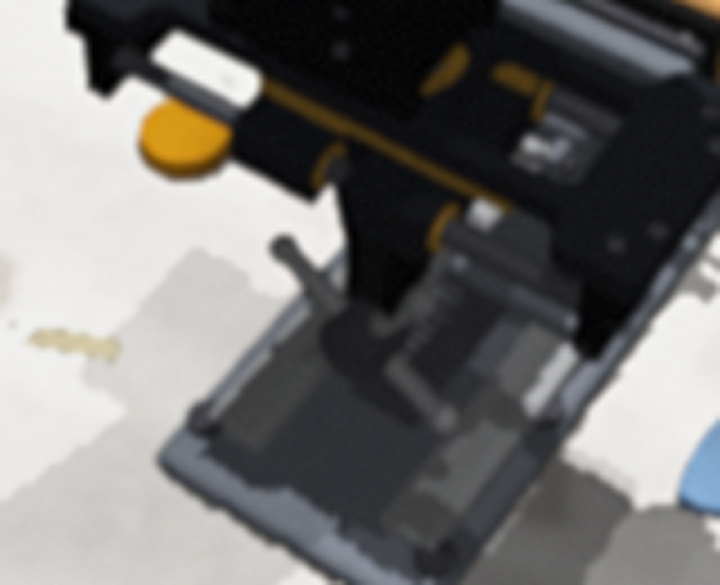

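```bash
python3 - <<'E'
from h import *
s=lambda x,y:(x/4.5+250,y/4.5+270)
print("prev same phase");arms(s((290+452)/2,(243+410)/2),[s(290,243),s(452,410)])
arms(s(365,331),[s(285,247),s(445,415)])
E
python3 -m pendant '[{"travel":[0.001,-0.001,0.006],"twist":0},{"travel":[0.001,-0.002,0.010],"twist":0},{"travel":[0.001,-0.002,0.014],"twist":0}]'; python3 -m pendant '[{"travel":[0,-0.001,0.005],"twist":0},{"travel":[0,-0.001,0.007],"twist":0}]';python3 - <<'E'
from h import *
a=ctrl.get_image("scene")[270:400,250:410,::-1];cv2.imwrite("pics/scene15c.png",cv2.resize(a,None,fx=4.5,fy=4.5,interpolation=cv2.INTER_CUBIC))
E
```

```text
prev same phase
hub [ 0.5252 -0.1164  0.068 ]
left 32.3 up 19.3 mm  theta from vertical (left+) 59.1 deg r 37.7
left -32.2 up -19.3 mm  theta from vertical (left+) -120.9 deg r 37.6
hub [ 0.5226 -0.1161  0.068 ]
left 31.9 up 19.8 mm  theta from vertical (left+) 58.1 deg r 37.5
left -31.8 up -19.8 mm  theta from vertical (left+) -121.9 deg r 37.5
time: 15.0
position: [0.5262, -0.129, 0.0923]
tool_rot: [1.171, 1.272, -1.085]
ft_force: [-1.9, 9.4, 2.3]
grip_width: 0.003
time: 15.25
position: [0.5263, -0.1312, 0.0921]
tool_rot: [1.174, 1.279, -1.08]
ft_force: [-1.7, 9.6, 2.8]
grip_width: 0.005
```

View pics/scene15c.png

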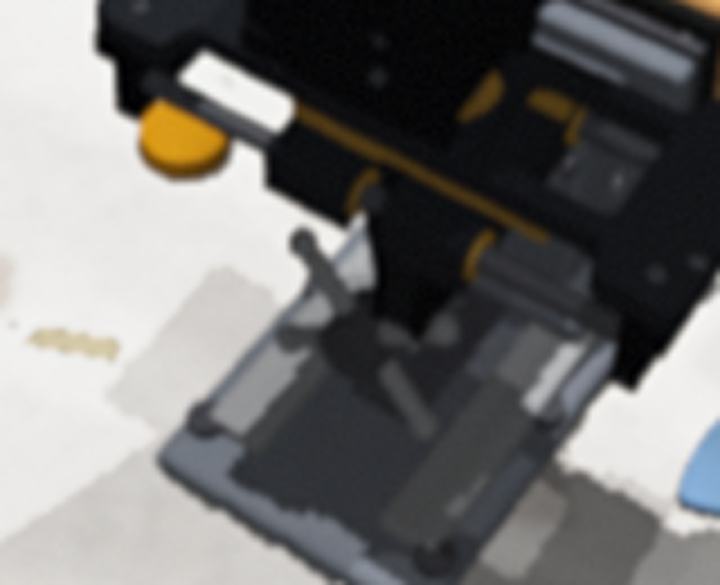

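```bash
python3 - <<'E'
from h import *
s=lambda x,y:(x/4.5+250,y/4.5+270)
arms(s(363.5,333),[s(302,241),s(425,425),s(447,333),s(289,333)])
# fine: refine by local comparison of carriage features between scene12 and 15 (same handle phase)
a=cv2.imread("pics/scene12c.png",0);b=cv2.imread("pics/scene15c.png",0)
for nm,(x0,y0,x1,y1) in {"LRarm":(385,360,445,440),"hub":(335,315,380,375),"ULtip":(285,215,335,275)}.items():
    t=a[y0:y1,x0:x1];w=b[y0-30:y1+30,x0-30:x1+30];r=cv2.matchTemplate(w,t,cv2.TM_CCOEFF_NORMED);_,v,_,l=cv2.minMaxLoc(r);print(nm,v.__round__(3),(l[0]-30)/4.5,(l[1]-30)/4.5)
print(proj("scene",[[.5226,-.116,.068],[.5176,-.1164,.068]]))
E
```

```text
hub [ 0.5216 -0.1162  0.068 ]
left 24.5 up 28.9 mm  theta from vertical (left+) 40.2 deg r 37.9
left -25.1 up -29.7 mm  theta from vertical (left+) -139.8 deg r 38.8
left -31.0 up 23.4 mm  theta from vertical (left+) -52.9 deg r 38.8
left 29.9 up -22.6 mm  theta from vertical (left+) 127.1 deg r 37.4
LRarm 0.991 -0.2222222222222222 0.6666666666666666
hub 0.922 -0.6666666666666666 0.6666666666666666
ULtip 0.982 -1.3333333333333333 0.4444444444444444
[[331.08682417 343.51288694]
 [329.13463445 345.7765477 ]]
```

```bash
python3 -m pendant '[{"travel":[-0.015,0,-0.002],"twist":0},{"travel":[-0.036,0,-0.002],"twist":0},{"travel":[-0.036,0,-0.035],"twist":0},{"travel":[-0.036,0.001,-0.064],"twist":0},{"travel":[-0.02,0.001,-0.064],"twist":-0.02},{"travel":[-0.002,0.001,-0.064],"twist":-0.03},{"travel":[-0.002,0.001,-0.064],"twist":-0.03},{"travel":[-0.002,0.001,-0.064],"twist":-0.03}]'
python3 - <<'E'
from h import *
s=ctrl.get_state();M=R.from_rotvec(s["tool_rot"]).as_matrix();print(M.round(3),s["ft_force"],s["position"])
a=ctrl.get_image("scene")[270:400,250:410,::-1];cv2.imwrite("pics/scene16c.png",cv2.resize(a,None,fx=4.5,fy=4.5,interpolation=cv2.INTER_CUBIC))
s=ctrl.get_state();print(s["ft_force"])
E
```

```text
time: 16.3
position: [0.5198, -0.069, 0.097]
tool_rot: [1.152, 1.29, -1.059]
ft_force: [-0.2, -0.8, 0.2]
grip_width: 0.005
[[ 0.024  0.989  0.143]
 [ 0.052  0.142 -0.989]
 [-0.998  0.031 -0.048]] [-0.17240041 -0.76646057  0.16868194] [ 0.51984328 -0.06895006  0.09704297]
[ 0.94316447 -0.12399781 -0.2498475 ]
```

View pics/scene16c.png

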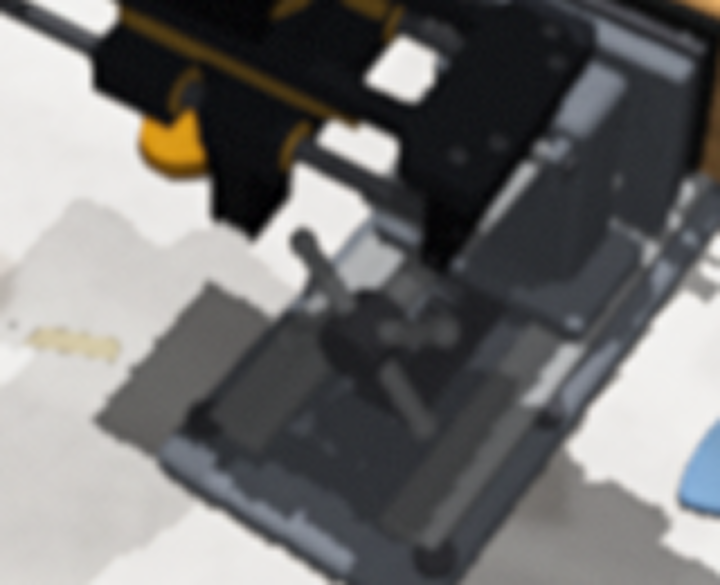

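```bash
python3 -m pendant '[{"travel":[0.003,0,0.005],"twist":0.06},{"travel":[0.003,-0.001,0.010],"twist":0.06},{"travel":[0.003,-0.001,0.015],"twist":0.06},{"travel":[0.003,-0.001,0.019],"twist":0.06},{"travel":[0.003,-0.001,0.023],"twist":0.06},{"travel":[0.003,-0.001,0.027],"twist":0.06},{"travel":[0.003,-0.001,0.030],"twist":0.06}]'; python3 -m pendant '[{"travel":[0.001,0,0.006],"twist":0.01},{"travel":[0.002,-0.001,0.010],"twist":0.01},{"travel":[0.002,-0.001,0.014],"twist":0.01}]'; python3 -m pendant '[{"travel":[0.002,0,0.006],"twist":0},{"travel":[0.003,-0.001,0.010],"twist":0},{"travel":[0.003,-0.001,0.014],"twist":0}]'
```

```text
time: 17.23
position: [0.5259, -0.0886, 0.0959]
tool_rot: [1.2, 1.273, -1.09]
ft_force: [0.2, 14.6, 11.7]
grip_width: 0.006
time: 17.6
position: [0.5281, -0.0967, 0.0952]
tool_rot: [1.21, 1.273, -1.089]
ft_force: [0.2, 11.0, 8.0]
grip_width: 0.004
time: 17.98
position: [0.5302, -0.1052, 0.0933]
tool_rot: [1.213, 1.277, -1.081]
ft_force: [-0.5, 10.7, 9.5]
grip_width: 0.005
```

```bash
python3 -m pendant '[{"travel":[0.001,-0.001,0.006],"twist":0},{"travel":[0.002,-0.002,0.010],"twist":0},{"travel":[0.002,-0.003,0.014],"twist":0},{"travel":[0.002,-0.003,0.018],"twist":0}]'; python3 -m pendant '[{"travel":[0.001,-0.001,0.006],"twist":0},{"travel":[0.001,-0.002,0.009],"twist":0}]'; python3 - <<'E'
from h import *
s=ctrl.get_state();M=R.from_rotvec(s["tool_rot"]).as_matrix();print(M.round(3),s["ft_force"],s["position"])
a=ctrl.get_image("scene")[270:400,250:410,::-1];cv2.imwrite("pics/scene17c.png",cv2.resize(a,None,fx=4.5,fy=4.5,interpolation=cv2.INTER_CUBIC))
E
```

```text
time: 18.48
position: [0.5308, -0.1161, 0.0914]
tool_rot: [1.216, 1.283, -1.071]
ft_force: [0.4, 13.7, 2.2]
grip_width: 0.008
time: 18.73
position: [0.531, -0.118, 0.0907]
tool_rot: [1.22, 1.291, -1.062]
ft_force: [1.1, 13.4, 3.0]
grip_width: 0.007
[[ 0.036  0.994  0.101]
 [ 0.093  0.097 -0.991]
 [-0.995  0.045 -0.089]] [ 1.07362791 13.42367922  3.04655907] [ 0.53101601 -0.11804094  0.09070228]
```

View pics/scene17c.png

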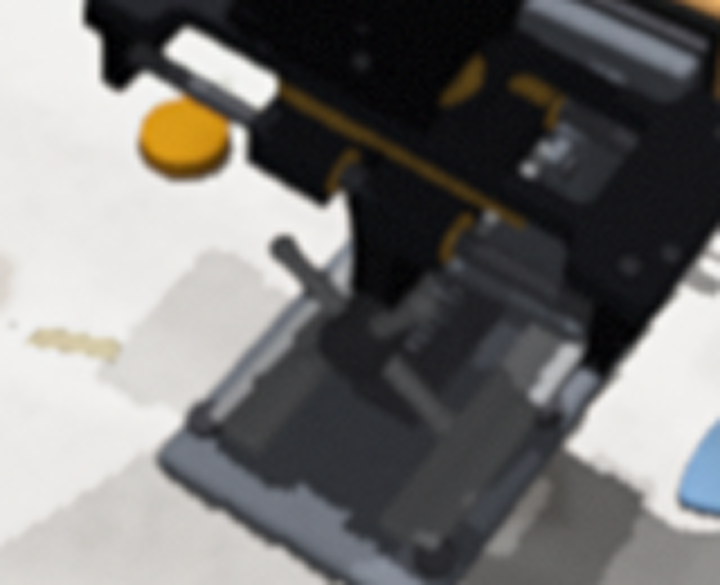

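```bash
python3 - <<'E'
from h import *
b=ctrl.get_image("top")[:,:,::-1];cv2.imwrite("pics/top17.png",b)
n=b[130:360,300:500];n=cv2.resize(n,None,fx=2.6,fy=2.6,interpolation=cv2.INTER_CUBIC);o=cv2.imread("pics/top8c.png")
cv2.imwrite("pics/cmp17.png",cv2.resize(np.hstack([o[120:330,130:380],n[120:330,130:380]]),None,fx=1.55,fy=2.5))
E
```

```text
(no output)
```

View pics/cmp17.png

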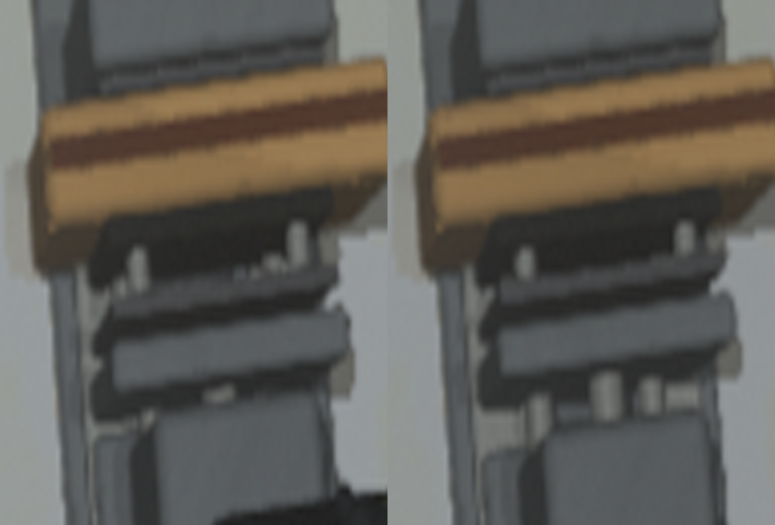

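```bash
cat > m.py <<'E'
from h import *
def run(new,ref="pics/top8c.png"):
    o=cv2.imread(ref);n=cv2.resize(new[130:360,300:500],None,fx=2.6,fy=2.6,interpolation=cv2.INTER_CUBIC)
    k=2.6*592.3/(.964-.104)/1000
    for nm,(x0,y0,x1,y1) in {"jawL":(195,248,250,280),"jawM":(235,243,320,278),"jawR":(300,240,352,275),"plate":(200,228,345,252),"pegs":(205,208,335,236),"housing":(232,282,338,318),"housL":(215,285,260,320),"bar":(170,145,370,200),"fixed":(190,100,345,150)}.items():
        t=o[y0:y1,x0:x1];m=16;r=cv2.matchTemplate(n[y0-m:y1+m,x0-m:x1+m],t,cv2.TM_CCOEFF_NORMED);_,v,_,l=cv2.minMaxLoc(r)
        def sub(a,b,c): return .5*(a-c)/(a-2*b+c)
        dy=0
        if 0<l[1]<2*m: dy=sub(r[l[1]-1,l[0]],v,r[l[1]+1,l[0]])
        print(nm,"%.3f dx %.1f  forward %.2f mm"%(v,(l[0]-m)/k,-(l[1]-m+dy)/k))
E
python3 - <<'E'
from m import *
run(cv2.imread("pics/top17.png"))
E
```

```text
jawL 0.991 dx -0.6  forward 3.16 mm
jawM 0.986 dx -0.6  forward 3.23 mm
jawR 0.986 dx -0.6  forward 3.11 mm
plate 0.881 dx -0.6  forward 2.82 mm
pegs 0.913 dx 0.0  forward 0.91 mm
housing 0.962 dx 0.6  forward -4.52 mm
housL 0.973 dx 0.6  forward -4.15 mm
bar 0.999 dx 0.0  forward -0.01 mm
fixed 0.998 dx 0.0  forward 0.00 mm
```

Top-view comparison: the bar and fixed jaw are unmoved, the jaw has advanced 3.15 mm onto the pad, and the carriage has yielded 4.4 mm. The 7.55 mm total matches a screw turn of about 3.8 rad. That puts the screw about 1.6–1.9 rad past binding, so I'll add about 0.4 rad more.

```bash
python3 -m pendant '[{"travel":[0,-0.001,0.006],"twist":0},{"travel":[0,-0.002,0.010],"twist":0},{"travel":[0,-0.002,0.014],"twist":0},{"travel":[0,-0.002,0.018],"twist":0}]'; python3 - <<'E'
from m import *
s=ctrl.get_state();print(s["ft_force"],s["position"])
b=ctrl.get_image("top")[:,:,::-1];cv2.imwrite("pics/top18.png",b);run(b)
a=ctrl.get_image("scene")[270:400,250:410,::-1];cv2.imwrite("pics/scene18c.png",cv2.resize(a,None,fx=4.5,fy=4.5,interpolation=cv2.INTER_CUBIC))
E
```

```text
time: 19.32
position: [0.531, -0.1287, 0.0893]
tool_rot: [1.222, 1.3, -1.054]
ft_force: [-1.6, 13.3, 4.2]
grip_width: 0.006
[-1.55781747 13.27038802  4.21260617] [ 0.53096643 -0.12873375  0.08933648]
jawL 0.988 dx 0.0  forward 3.77 mm
jawM 0.983 dx 0.0  forward 3.85 mm
jawR 0.978 dx 0.0  forward 3.78 mm
plate 0.845 dx 0.0  forward 3.48 mm
pegs 0.883 dx 0.0  forward 1.09 mm
housing 0.961 dx 0.6  forward -4.54 mm
housL 0.973 dx 0.6  forward -4.19 mm
bar 0.999 dx 0.0  forward -0.02 mm
fixed 0.998 dx 0.0  forward 0.00 mm
```

View pics/scene18c.png

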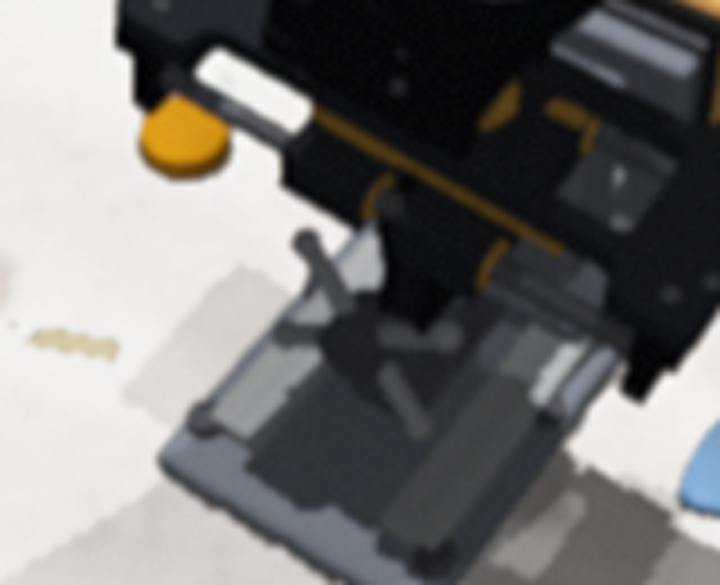

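Jaw advance is 3.8 mm, so the screw is about 2.0–2.2 rad past binding, and the carriage is no longer yielding. I'll back off and lift clear.

```bash
python3 -m pendant '[{"travel":[-0.008,0,-0.003],"twist":0},{"travel":[-0.03,0,-0.003],"twist":0},{"travel":[-0.07,0,-0.003],"twist":0},{"travel":[-0.12,-0.02,0],"twist":0},{"travel":[-0.16,-0.06,0.04],"twist":0},{"travel":[-0.17,-0.10,0.09],"twist":0},{"travel":[-0.17,-0.12,0.14],"twist":0},{"travel":[-0.17,-0.12,0.19],"twist":0},{"travel":[-0.17,-0.12,0.20],"twist":0},{"travel":[-0.17,-0.12,0.20],"twist":0}]'
python3 - <<'E'
from m import *
b=ctrl.get_image("top")[:,:,::-1];cv2.imwrite("pics/top19.png",b);run(b)
cv2.imwrite("pics/scene19.png",ctrl.get_image("scene")[:,:,::-1])
s=ctrl.get_state();print(s["ft_force"],s["position"],s["qd"].round(3))
E
```

```text
time: 20.68
position: [0.4269, -0.3574, 0.2341]
tool_rot: [1.222, 1.299, -1.055]
ft_force: [0.2, 0.2, -0.9]
grip_width: 0.005
jawL 0.988 dx -0.6  forward 3.73 mm
jawM 0.983 dx 0.0  forward 3.86 mm
jawR 0.978 dx 0.0  forward 3.79 mm
plate 0.844 dx 0.0  forward 3.49 mm
pegs 0.878 dx 0.0  forward 1.10 mm
housing 0.961 dx 0.6  forward -4.60 mm
housL 0.973 dx 0.6  forward -4.17 mm
bar 0.998 dx 0.0  forward -0.02 mm
fixed 0.998 dx 0.0  forward 0.00 mm
[0.49134755 0.86571395 0.13804946] [ 0.4276763  -0.35564469  0.2344437 ] [-0.009 -0.01  -0.007  0.005  0.002 -0.003 -0.   ]
```

View pics/top19.png

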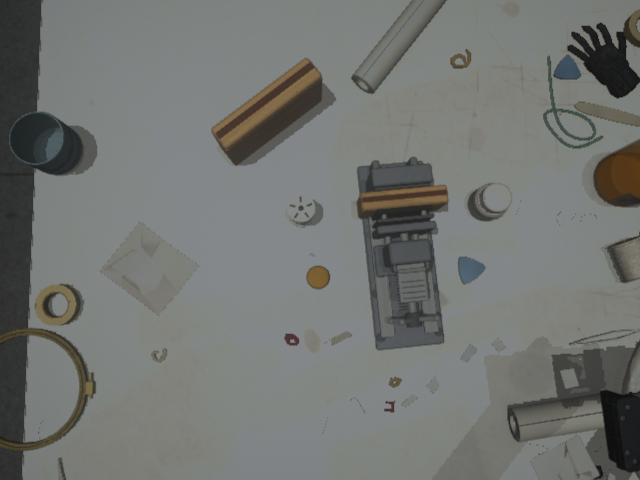

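View pics/scene19.png

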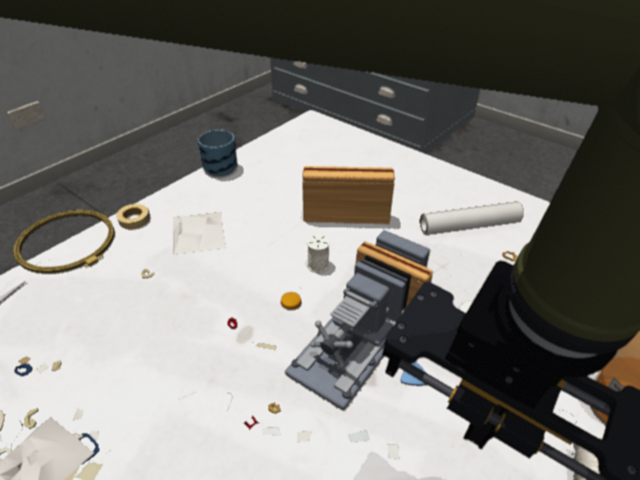

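The bar is clamped at (405,200) in the top view. The spool, wax, chalk and pot are at their starting pixels, and the arm is clear. One last check that the lever is up.

```bash
python3 - <<'E'
import cv2,numpy as np
a=cv2.resize(cv2.imread("pics/top19.png")[235:345,370:460],(405,495),interpolation=cv2.INTER_CUBIC)
b=cv2.resize(cv2.imread("pics/scene19.png")[270:380,305:395],(405,495),interpolation=cv2.INTER_CUBIC)
cv2.imwrite("pics/lev.png",np.hstack([a,b])[:, :800])
E
```

```text
(no output)
```

View pics/lev.png

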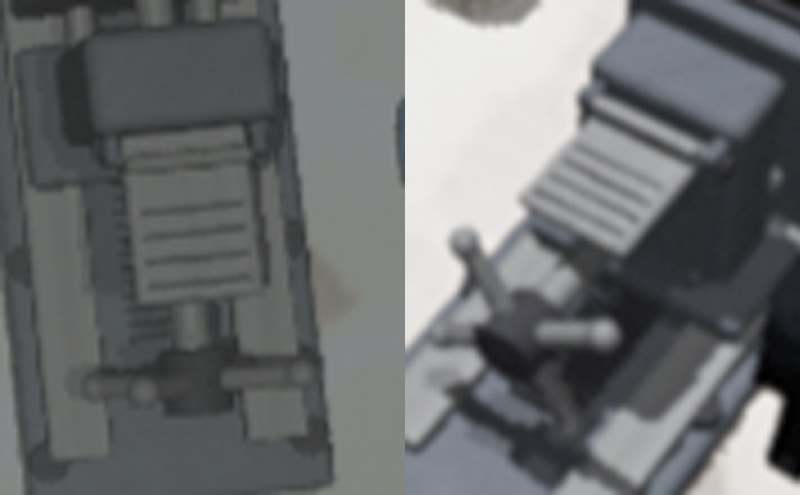

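```bash
python3 - <<'E'
from h import *
t=lambda x,y:(x/4.5+370,y/4.5+235)
s=lambda x,y:((x-405)/4.5+305,y/4.5+270)
print("paddle rear L",tri(s(522,200),t(142,305)).round(4),"rear R",tri(s(622,252),t(265,292)).round(4))
print("start: ",tri((120/3+270,352/3+220),(350/2.6+270,488/2.6+150)).round(4),tri((190/3+270,393/3+220),(420/2.6+270,480/2.6+150)).round(4))
ctrl.close_job()
E
```

```text
paddle rear L [ 0.5466 -0.0942  0.0945] rear R [ 0.5499 -0.1337  0.0961]
start:  [ 0.4959 -0.0975  0.0929] [ 0.4996 -0.1372  0.0918]
the job is handed in; nothing more can be done
```

The bar is clamped in the vise, and I handed the job in at about 21 s of the 72 s allowed.

**What I did**
- I pressed the release lever with the closed fingers and slid the carriage up until the pad met the bar and pushed it about 5 mm to the fixed jaw. The push on the pad was about 8 N, under the 20 N limit.
- I then let the lever spring up and turned the handle clockwise with three pushes on its arms, about 4.1 rad in all.

**Last checks**
- **Lever:** the paddle's rear edge is about 95 mm above the bench, so the lever is up. It read 92–93 mm at the start by the same method.
- **Carriage:** it yielded about 4.4 mm backwards until the teeth bit, then stopped.
- **Screw:** the jaw advanced 3.8 mm onto the pad, which puts the screw about 2.0–2.2 rad past binding. By the pad's spring rate that is about 45–55 N on the bar. The jaw did not move back after I let go.
- **Bar and surroundings:** the bar did not move while I tightened the screw. The spool, wax and pot look unmoved in both views; the chalk does in the top view, though the arm partly hid it in the other. The arm was clear and touching nothing.

**What disagreed**
- Arm-force readings, noisy by about 0.5 N, placed the start of binding anywhere from about 1.8 to 3.3 rad of screw angle. I relied on the jaw movement seen in the camera instead, which fits the 2 mm per rad.
- In the top view, the bar's far edge measured about 6 mm short of the fixed jaw's top edge. Edges in that view are uncertain by 1–2 pixels (about 1.5 mm each). I judged the bar seated because the force rose stiffly and the bar then stayed still under the clamping load.

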